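Set four crucibles on their cooling stands

TASK

Put each of the four white porcelain crucibles on the terracotta cooling stand of its own rank in size: the smallest crucible on the smallest stand, the next on the next, up to the largest on the largest. Set each down gently, upright and flat inside the stand's raised rim, and leave the shallow evaporating dish and the glass beaker where they are.

Things in the scene. Friction and masses are not known exactly. Their poses are not given: they have to be found in the camera images.
- crucible_1: the smallest of four open white porcelain crucibles, standing upright loose on the bench: round, outer diameter 29 mm at the rim, narrowing slightly to 21 mm at its flat foot (27 mm at 45 % of its height), 34 mm high, wall 3 mm, weighs about 22 g. Origin: centre of the underside; z points up through the mouth
- crucible_2: the second smallest of four open white porcelain crucibles, standing upright loose on the bench: round, outer diameter 40 mm at the rim, narrowing slightly to 32 mm at its flat foot (38 mm at 45 % of its height), 42 mm high, wall 3 mm, weighs about 40 g. Origin: centre of the underside; z points up through the mouth
- crucible_3: the second largest of four open white porcelain crucibles, standing upright loose on the bench: round, outer diameter 51 mm at the rim, narrowing slightly to 43 mm at its flat foot (49 mm at 45 % of its height), 50 mm high, wall 3 mm, weighs about 70 g. Origin: centre of the underside; z points up through the mouth
- crucible_4: the largest of four open white porcelain crucibles, standing upright loose on the bench: round, outer diameter 62 mm at the rim, narrowing slightly to 54 mm at its flat foot (60 mm at 45 % of its height), 58 mm high, wall 3 mm, weighs about 110 g. Origin: centre of the underside; z points up through the mouth
- stand_1: the smallest of four round terracotta cooling stands, shallow dishes fixed to the bench: outer diameter 49 mm, 9 mm high, with a raised rim 4 mm wide round a flat floor 41 mm across that lies 5 mm above the bench (the rim stands 4 mm above that floor). Origin: centre of the underside, on the bench; z up
- stand_2: the second smallest of four round terracotta cooling stands, shallow dishes fixed to the bench: outer diameter 60 mm, 9 mm high, with a raised rim 4 mm wide round a flat floor 52 mm across that lies 5 mm above the bench (the rim stands 4 mm above that floor). Origin: centre of the underside, on the bench; z up
- stand_3: the second largest of four round terracotta cooling stands, shallow dishes fixed to the bench: outer diameter 71 mm, 9 mm high, with a raised rim 4 mm wide round a flat floor 63 mm across that lies 5 mm above the bench (the rim stands 4 mm above that floor). Origin: centre of the underside, on the bench; z up
- stand_4: the largest of four round terracotta cooling stands, shallow dishes fixed to the bench: outer diameter 82 mm, 9 mm high, with a raised rim 4 mm wide round a flat floor 74 mm across that lies 5 mm above the bench (the rim stands 4 mm above that floor). Origin: centre of the underside, on the bench; z up
- evaporating_dish: bystander, loose: wide shallow white porcelain evaporating dish, 86 mm across the rim, 44 mm at the foot, 28 mm high, small lip at one side. Origin: centre of the underside; z up. To be left alone
- beaker: bystander, loose: clear glass beaker, 45 mm across the rim, 58 mm high. Origin: centre of the underside; z up. To be left alone
Not all that is in view belongs to the job. What is shaped like the crucible_4 but red is not meant.

How it is judged:
By the outcome, as a careful person would: the job done as asked, in the order asked, and still so for the second after the job is handed in, with the robot touching nothing.
It also fails if it takes over 106 s, if anything falls off the work surface, if the arm or the gripper's body presses on something with over 40 N, if the wrist force passes 120 N, or if a joint passes its speed limit or range.

ROBOT

A 6-joint arm with a two-finger parallel gripper is mounted at the origin on the work surface. World frame = base frame: x ahead of the robot, y to its left, z up, the work surface at z = 0. Lengths are in m, angles in rad, forces in N, time in s.
With the tool pointing down it reaches from about 0.35 to 0.975 m from the base axis. Payload 4.9 kg.
Tool frame: the origin (TCP) lies midway between the tips of the shut fingers; the grasp point (between the pads) lies 19 mm behind it; z points along the fingers, y is the line along which they close (so a half turn about z gives the same grasp; the last joint's range is limited). The gripper opens to 85 mm and grips with 20 to 120 N. Pads are 22 mm wide; open, the fingers measure 114 mm over their backs; the gripper's body (76 mm by 85 mm) begins 54 mm behind the grasp point. The pads swing forward as they close: fully open they stand 13 mm farther back than shut.
Start: joints at [-1.405, 0.053, 1.613, -0, 1.476, -0.119], TCP at [0.176, -0.6, 0.231] pointing down, gripper open.
Joint ranges: [-3.01, 3.01], [-1.01, 2.22], [0.06, 2.58], [-1.02, 4.17], [0.09, 2.62], [-3.14, 3.14]. Speed limits (rad/s): [2.57, 2.57, 3.14, 3.14, 3.14, 3.14].

INTERFACE

Orientations are given as a unit quaternion [w, x, y, z].
In Python, from plant import manip gives the robot as it stands.
- The arm moves only by the tool move_arm, never from a script. Its argument "increments" is one flat list of numbers, 5 for each row, row after row: the shift along the tool's x, y, z in mm, then the turn about the tool's z in rad, then the opening, from 0 (shut) to 1 (fully open). In form: [tx, ty, tz, spin, jaw, tx, ty, tz, spin, jaw, ...]. A call has 1 to 8 rows; each row shifts and turns the commanded pose from where the row before left it, along the tool's axes as they then stand; what a row does not reach is not made up. A row lasts 1/12 s, in which the tool goes at most 41.7 mm and 7.16 degrees, less where a joint would pass 70% of its speed; a pose out of reach is approached as far as the arm can. A call with a gripper value outside its range is refused whole. The fingers move at their own pace and stop on an object; the grip force is fixed at half the most. Time passes only in rows, so rows that do not move let the fingers close. It gives the time, the measured TCP pose, the force, the opening and the grip force at its end, in the units of the state.
- manip.state(): the state, without advancing time (a new reading comes with each control period).
- manip.grab_frame(name): name is "scene" or "top"; returns a dict with "image" (400x640x3 uint8, blue, green, red), "fov_y" (degrees; the focal length in pixels is half the picture's height over the tangent of half this angle, whatever the lens; pixels are square), "cx", "cy" (the principal point, pixels), "eye" and "rotation" of the camera in the world. Camera axes: x right, y down, z forward; pixel columns grow to the right and rows downward; lengths in m; the calibration is good to about 2 mm. A picture is of the moment at which its call begins. There is no depth.
- manip.job_done(): hands the job in; it is judged then, once.
The state is a dict: "time": time; "joint_pos": joint angles; "joint_vel": joint speeds; "joint_efforts": joint torques, N m; "tool_pos": TCP position; "tool_rot": TCP orientation; "contact_force": force on the tool from outside, world axes, zero at the start; "ft_torque": the same for the moment, N m; "gripper_width": opening from 0.0 (shut) to 1.0 (fully open); "grasp_force": force on a finger pad.
Only numpy, scipy, OpenCV 4.12 (cv2) and the standard library are available. Lean on these libraries where they do the work, as an engineer would, in place of code of your own. Each camera call takes 0.05 s, during which the arm holds its last target. There are 200 camera calls.

## Working session

There is one attempt and no reset: what is moved stays moved. The work goes in short steps, Python scripts to look and compute and a tool call to move; the robot and the scene stay as the last step left them, time stands still between calls to the robot, and variables do not carry over. Pictures are saved under pics/ and viewed, at most 14 in all, crops included, and the job is handed in when it is done.

Besides the shell and the picture viewer there is one more tool, called after "Request:" as name(argument=value, ...) on one line, values as JSON. move_arm: Moves the arm, as the interface text tells. Its arguments: {"type":"object","properties":{"increments":{"type":"array"}},"required":["increments"]}

```bash
mkdir -p pics; python3 - <<'E'
from plant import manip
import cv2,numpy as np
for n in("scene","top"):
    f=manip.grab_frame(n);cv2.imwrite(f"pics/{n}0.png",f["image"]);print(n,f["fov_y"],f["cx"],f["cy"],np.round(f["eye"],4),np.round(f["rotation"],4).tolist())
print(manip.state())
E
```

```text
scene 44.80976834647421 313.08940163456583 199.01753538500554 [ 1.4022 -0.7213  1.003 ] [-0.3761, 0.8214, 0.3871, -0.1844]
top 49.85894807870234 318.0173321314183 198.3742625402396 [ 3.5760e-01 -1.0000e-04  1.1168e+00] [-0.0547, 0.711, -0.6993, 0.0506]
{'time': 0.1, 'joint_pos': array([-1.40498852e+00,  5.32966500e-02,  1.61415951e+00, -3.14542324e-06,
        1.47605380e+00, -1.18970216e-01]), 'joint_vel': array([ 0.00025596, -0.00045584, -0.00283966, -0.00036783,  0.00057111,
       -0.00076942]), 'joint_efforts': array([ 3.05841404e-04, -3.94900632e+01, -3.71364319e+01, -1.07892270e-04,
        3.86163840e-03, -3.00466809e-06]), 'tool_pos': array([ 0.17551132, -0.5992466 ,  0.2301807 ]), 'tool_rot': array([-9.58354148e-04,  9.89879325e-01,  1.41908433e-01, -2.40135459e-05]), 'contact_force': array([0.33456865, 0.00413028, 0.07034686]), 'ft_torque': array([-0.03461678, -0.02938971,  0.02146727]), 'grasp_force': 0.0, 'gripper_width': 0.9997974264576154}
```

View pics/scene0.png

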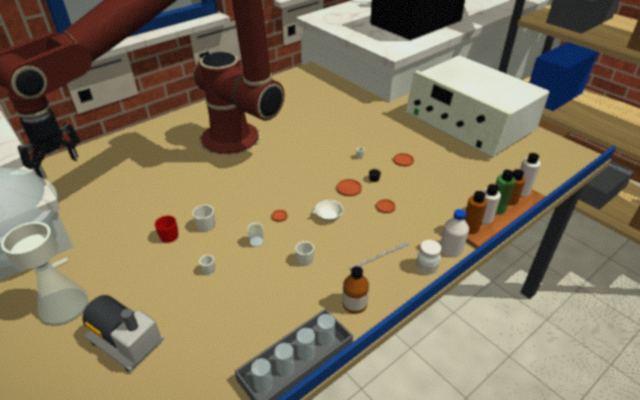

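View pics/top0.png

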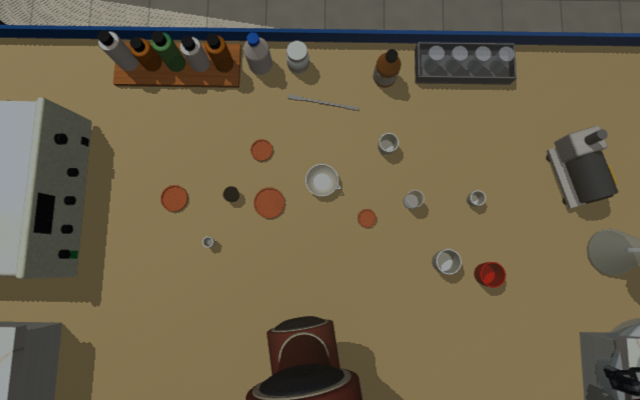

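The top view shows white vessels at (388,143), (478,198), (449,262) and (208,242), a glass one at (414,200), the dish at (322,180), and a red decoy at (490,274). The stands are at (262,150), (174,198), (270,203) and (367,218). I'll measure them and confirm in enlarged crops.

```bash
cat > h.py <<'E'
from plant import manip
import cv2,numpy as np
from scipy.spatial.transform import Rotation as R
from scipy.optimize import least_squares
def grab(n):
    f=manip.grab_frame(n); w,x,y,z=f["rotation"]; f["R"]=R.from_quat([x,y,z,w]).as_matrix()
    f["f"]=200/np.tan(np.radians(f["fov_y"]/2)); return f
def ray(f,uv,z):
    uv=np.atleast_2d(uv).astype(float)
    d=np.c_[(uv[:,0]-f["cx"])/f["f"],(uv[:,1]-f["cy"])/f["f"],np.ones(len(uv))]@f["R"].T
    return (f["eye"]+d*((z-f["eye"][2])/d[:,2])[:,None])[:,:2]
def proj(f,p):
    c=(np.atleast_2d(p)-f["eye"])@f["R"]; return c[:,:2]/c[:,2:]*f["f"]+[f["cx"],f["cy"]]
def circ(p):
    s=least_squares(lambda q:np.hypot(p[:,0]-q[0],p[:,1]-q[1])-q[2],[*p.mean(0),.02],loss="soft_l1",f_scale=.001)
    return s.x
def masks(im):
    hsv=cv2.cvtColor(im,cv2.COLOR_BGR2HSV);h,s,v=cv2.split(hsv)
    terra=(((h<12)|(h>174))&(s>110)&(v>80)).astype(np.uint8)
    white=((s<62)&(v>90)).astype(np.uint8)
    return terra,white
def blobs(m,x0,y0,x1,y1,amin=20):
    m=m.copy();k=np.zeros_like(m);k[y0:y1,x0:x1]=1
    cs,_=cv2.findContours(m*k,cv2.RETR_EXTERNAL,cv2.CHAIN_APPROX_NONE)
    return [c[:,0] for c in cs if cv2.contourArea(c)>amin]
E
python3 - <<'E'
from h import *
f=grab("top");t,w=masks(f["image"]);np.save("top.npy",f["image"])
for nm,m,z in(("stand",t,.009),("white",w,.045)):
    for c in blobs(m,110,115,530,300):
        M=cv2.moments(c);uv=[M['m10']/M['m00'],M['m01']/M['m00']]
        p=ray(f,c,z);q=circ(p);print(nm,np.round(uv,1),cv2.contourArea(c),"bench",np.round(ray(f,uv,z)[0],4),"circ",np.round(q,4))
im=f["image"]
a=[cv2.resize(im[v-25:v+25,u-25:u+25],(200,200),interpolation=cv2.INTER_CUBIC) for u,v in[(388,143),(478,198),(449,262),(208,242),(414,200),(490,274),(232,194),(322,180)]]
cv2.imwrite("pics/crop.png",np.vstack([np.hstack(a[:4]),np.hstack(a[4:])]))
g=grab("scene")["image"];cv2.imwrite("pics/scrop.png",cv2.resize(g[140:290,140:430],(800,414),interpolation=cv2.INTER_CUBIC))
E
```

```text
stand [492.4 274.2] 514.5 bench [ 0.337 -0.437] circ [ 0.3375 -0.4366  0.0324]
stand [366.4 217.7] 228.0 bench [ 0.4756 -0.1182] circ [ 0.4757 -0.1182  0.0221]
stand [268.9 202.5] 676.0 bench [0.511  0.1354] circ [0.5112 0.1355 0.0384]
stand [173.7 197.9] 503.0 bench [0.5191 0.3842] circ [0.5192 0.3843 0.0332]
stand [261.3 149.7] 327.5 bench [0.652  0.1604] circ [0.652  0.1604 0.0275]
white [448.2 261.1] 513.0 bench [ 0.3676 -0.3154] circ [ 0.3677 -0.3155  0.0313]
white [207.5 241.4] 97.0 bench [0.4059 0.2803] circ [0.4059 0.2803 0.0139]
white [477.5 197.5] 187.0 bench [ 0.5275 -0.3936] circ [ 0.5274 -0.3937  0.0195]
white [413.6 198.9] 276.0 bench [ 0.5212 -0.2328] circ [ 0.5213 -0.2328  0.024 ]
white [321.8 179.7] 841.0 bench [ 0.5667 -0.0012] circ [ 0.5671 -0.0007  0.0417]
white [388.4 141.9] 287.5 bench [ 0.6681 -0.1706] circ [ 0.6682 -0.1707  0.0249]
```

View pics/crop.png

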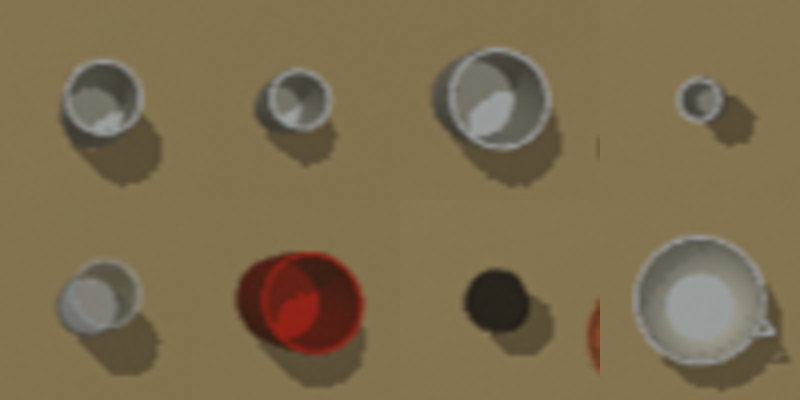

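View pics/scrop.png

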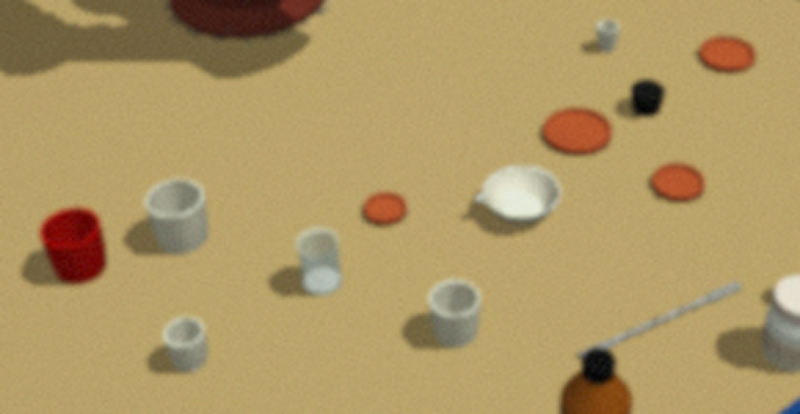

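Crucibles by measured rim radius, all upright: largest (449,262), second largest (388,143), second smallest (478,198), smallest (208,242). The beaker is the clear vessel at (414,200), and the red one at (490,274) is not meant. Stands in order 1–4 are at (366,218), (261,150), (174,198) and (269,203). Next I refine the rim centres.

```bash
cat > refine.py <<'E'
from h import *
H=[.034,.042,.050,.058];D=[.029,.040,.051,.062]
def cruc(f,c,i):
    p=ray(f,c,H[i]);n=f["eye"][:2];q=p.mean(0);o=(q-n)/np.linalg.norm(q-n)
    for _ in range(4):
        r=p[(p-q)@o>-.2*D[i]/2]; s=least_squares(lambda q:np.hypot(*(r-q[:2]).T)-q[2],[*q,D[i]/2],loss="soft_l1",f_scale=.001).x;q=s[:2]
    return s
E
python3 - <<'E'
from refine import *
f=grab("top");t,w=masks(f["image"]);C=[]
sd=[(207,241),(477,197),(388,142),(448,261)]
for i,(u,v) in enumerate(sd):
    c=min(blobs(w,110,115,530,300),key=lambda c:np.hypot(*(c.mean(0)-[u,v])));s=cruc(f,c,i);C.append(s);print(i+1,np.round(s,4))
S=[(.4757,-.1182),(.652,.1604),(.5192,.3843),(.5112,.1355)]
g=grab("scene");im=g["image"].copy()
a=np.linspace(0,2*np.pi,60)
B=cv2.resize(im,None,fx=4,fy=4,interpolation=cv2.INTER_CUBIC)
for i in range(4):
    for (x,y),z,r in((C[i][:2],H[i],D[i]/2),(S[i],.009,[.0245,.03,.0355,.041][i])):
        P=proj(g,np.c_[x+r*np.cos(a),y+r*np.sin(a),0*a+z])
        cv2.polylines(B,[np.round(P*4+1.5).astype(int)],True,(255,0,255),1)
cv2.imwrite("pics/ov.png",cv2.resize(B[560:1120,560:1720],(800,386),interpolation=cv2.INTER_AREA))
E
```

```text
1 [0.4066 0.2835 0.0138]
2 [ 0.5274 -0.3947  0.0197]
3 [ 0.6664 -0.1698  0.0249]
4 [ 0.3671 -0.3127  0.0302]
```

View pics/ov.png

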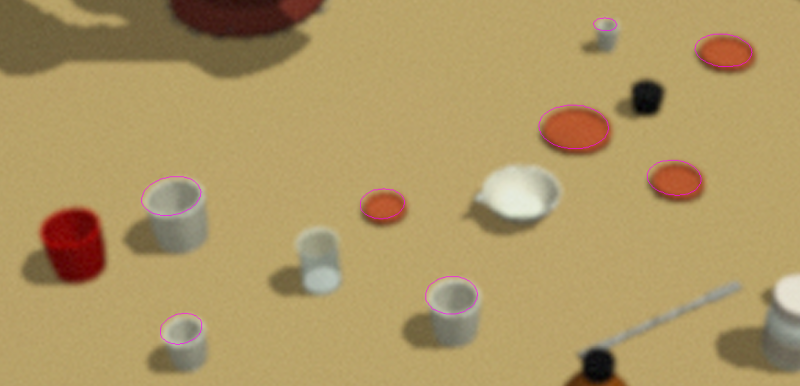

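Request:
move_arm(increments=[0,0,0,0.1,0.6,0,0,0,0.1,0.6,0,0,0,0.085,0.6])

```text
time: 0.55
tool_pos: [0.1756, -0.5997, 0.2312]
tool_rot: [-0.0, 1.0, -0.002, -0.0]
contact_force: [-0.6, 0.1, 0.1]
gripper_width: 0.612
grasp_force: 0.0
```

The overlay agrees with the scene view within about 3 mm, as a common calibration offset, and all size pairings hold. Moving to crucible_1.

Request:
move_arm(increments=[23,-29,0,0,0.6,23,-29,0,0,0.6,23,-29,0,0,0.6,23,-29,0,0,0.6,23,-29,0,0,0.6,23,-29,0,0,0.6,23,-29,0,0,0.6,23,-29,0,0,0.6])

```text
time: 1.22
tool_pos: [0.3604, -0.3663, 0.2314]
tool_rot: [0.0, 1.0, -0.0, 0.0]
contact_force: [0.7, -0.3, 0.2]
gripper_width: 0.6
grasp_force: 0.0
```

Request:
move_arm(increments=[23,-29,0,0,0.6,23,-29,0,0,0.6,23,-29,0,0,0.6,0,-39,0,0,0.6,0,-39,0,0,0.6,0,-39,0,0,0.6,0,-39,0,0,0.6,0,-39,0,0,0.6])

```text
time: 1.88
tool_pos: [0.4283, -0.0841, 0.2314]
tool_rot: [0.0, 1.0, -0.0, 0.0]
contact_force: [0.6, 0.2, 0.0]
gripper_width: 0.6
grasp_force: 0.0
```

Request:
move_arm(increments=[0,-39,0,0,0.6,0,-39,0,0,0.6,0,-39,0,0,0.6,0,-39,0,0,0.6,0,-39,0,0,0.6,0,-39,0,0,0.6,0,0,0,0,0.6,0,0,0,0,0.6])

```text
time: 2.55
tool_pos: [0.4282, 0.1499, 0.2313]
tool_rot: [0.0, 1.0, 0.002, -0.0]
contact_force: [-0.7, -0.6, 1.2]
gripper_width: 0.599
grasp_force: 0.0
```

Request:
move_arm(increments=[-5.5,-33.4,0,0,0.6,-5.4,-33.4,0,0,0.6,-5.4,-33.4,0,0,0.6,-5.4,-33.4,0,0,0.6,0,0,40,0,0.6,0,0,40,0,0.6,0,0,40,0,0.6,0,0,40,0,0.6])

```text
time: 3.22
tool_pos: [0.4077, 0.2807, 0.0701]
tool_rot: [-0.0, 1.0, -0.001, 0.001]
contact_force: [0.1, -0.0, -0.0]
gripper_width: 0.602
grasp_force: 0.0
```

```bash
python3 - <<'E'
from h import *
a=grab("scene")["image"];b=grab("top")["image"]
A=cv2.resize(a[80:200,290:410],(400,400),interpolation=cv2.INTER_CUBIC);B=cv2.resize(b[190:290,160:260],(400,400),interpolation=cv2.INTER_CUBIC)
cv2.imwrite("pics/g1.png",np.hstack([A,B]));print(manip.state()["tool_pos"])
E
```

```text
[0.40199574 0.27777604 0.06386482]
```

View pics/g1.png

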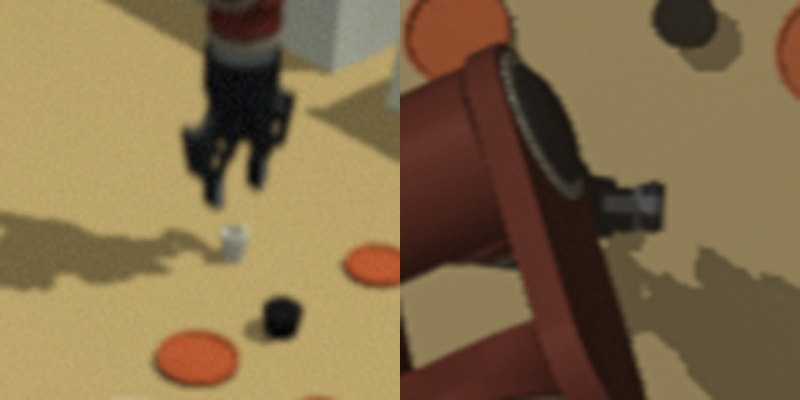

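The picture shows the fingers straddling crucible_1 from above, at about (232,240) in the left half.

Request:
move_arm(increments=[0,0,0,0,0.6,0,0,0,0,0.6])

```text
time: 3.48
tool_pos: [0.4092, 0.2819, 0.0741]
tool_rot: [-0.001, 1.0, -0.001, 0.002]
contact_force: [0.6, -0.4, 1.0]
gripper_width: 0.602
grasp_force: 0.0
```

```bash
python3 - <<'E'
from h import *
s=manip.state();print(s["tool_pos"],s["joint_vel"],s["time"])
E
```

```text
[0.40922266 0.2819134  0.07411433] [ 0.00589895 -0.01934054 -0.02619465  0.00050205 -0.00607944  0.00010227] 3.4833
```

Request:
move_arm(increments=[0,0,25,0,0.6,0,0,20,0,0.6,0,0,12,0,0.6,0,0,7,0,0.6,0,0,0,0,0.6,0,0,0,0,0.6,0,0,0,0,0.6])

```text
time: 4.07
tool_pos: [0.4084, 0.2824, 0.009]
tool_rot: [-0.001, 1.0, -0.0, 0.001]
contact_force: [-0.7, 0.7, -0.5]
gripper_width: 0.602
grasp_force: 0.0
```

```bash
python3 - <<'E'
from h import *
a=grab("scene")["image"]
A=cv2.resize(a[120:180,320:400],(800,600),interpolation=cv2.INTER_CUBIC)
cv2.imwrite("pics/g2.png",A);print(manip.state()["tool_pos"])
E
```

```text
[0.40828441 0.28233166 0.0088973 ]
```

View pics/g2.png

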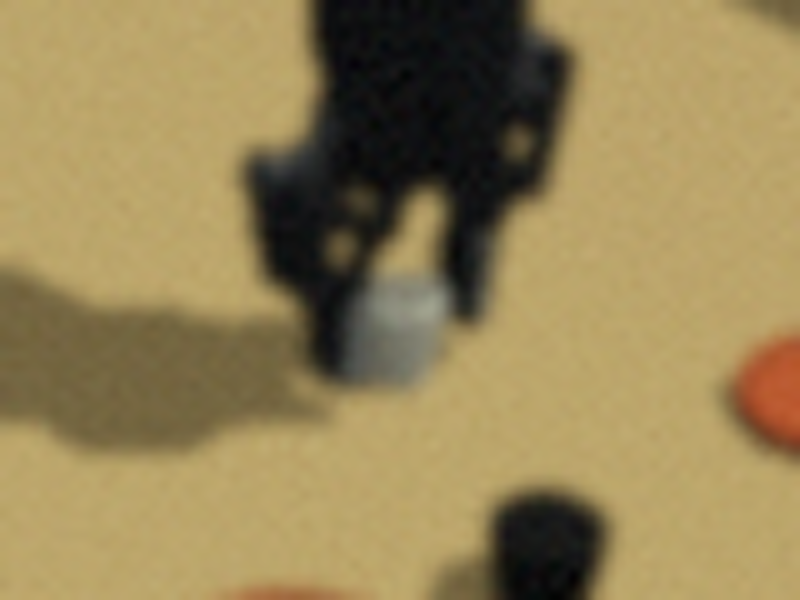

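Request:
move_arm(increments=[0,0,3,0,0.45,0,0,0,0,0.3,0,0,0,0,0.1,0,0,0,0,0,0,0,0,0,0,0,0,0,0,0,0,0,0,0,0])

```text
time: 4.7
tool_pos: [0.4075, 0.2821, 0.0048]
tool_rot: [-0.0, 1.0, -0.0, 0.0]
contact_force: [-0.9, 1.5, 3.6]
gripper_width: 0.315
grasp_force: 59.0
```

Request:
move_arm(increments=[0,0,-10,0,0,0,0,-20,0,0,0,0,-30,0,0,0,0,-30,0,0,0,0,0,0,0,0,0,0,0,0,0,0,0,0,0])

```text
time: 5.28
tool_pos: [0.4066, 0.2813, 0.0939]
tool_rot: [0.0, 1.0, -0.0, -0.0]
contact_force: [-0.6, -0.5, 0.4]
gripper_width: 0.315
grasp_force: 58.9
```

```bash
python3 - <<'E'
from h import *
a=grab("scene")["image"]
A=cv2.resize(a[80:180,300:420],(720,600),interpolation=cv2.INTER_CUBIC)
cv2.imwrite("pics/g3.png",A);s=manip.state();print(s["tool_pos"],s["grasp_force"],s["contact_force"])
E
```

```text
[0.40604939 0.28111833 0.09301819] 58.947721397853456 [-0.14183744  0.02306469 -0.98664332]
```

View pics/g3.png

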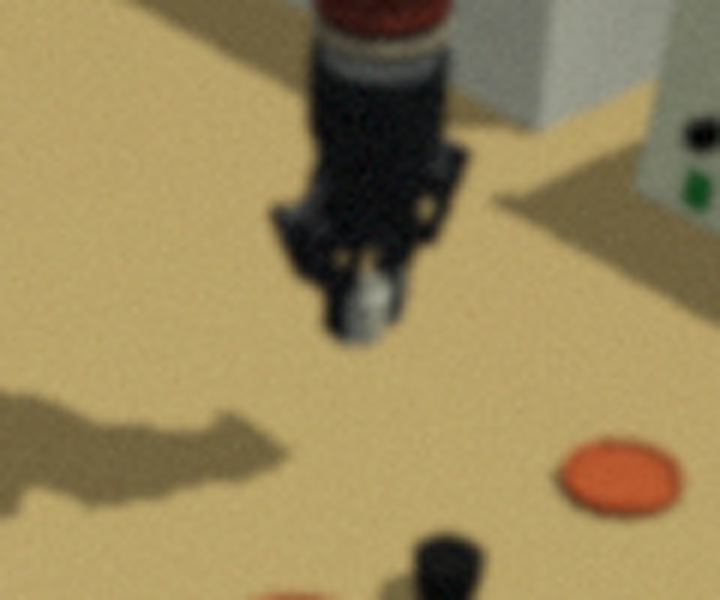

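Crucible_1 is held upright in the jaws at (360,305). Carrying it to stand_1.

Request:
move_arm(increments=[6,20,0,0,0,6,38,0,0,0,6,38,0,0,0,6,38,0,0,0,6,38,0,0,0,6,38,0,0,0,6,38,0,0,0,6,38,0,0,0])

```text
time: 6.0
tool_pos: [0.4535, -0.0059, 0.0924]
tool_rot: [-0.0, 1.0, -0.0, -0.002]
contact_force: [0.6, -0.1, -0.2]
gripper_width: 0.313
grasp_force: 59.0
```

Request:
move_arm(increments=[6,38,0,0,0,6,38,0,0,0,6,30,0,0,0,3,8.5,0,0,0,0,0,0,0,0,0,0,0,0,0,0,0,0,0,0,0,0,0,0,0])

```text
time: 6.67
tool_pos: [0.4754, -0.1172, 0.0936]
tool_rot: [-0.0, 1.0, 0.001, -0.001]
contact_force: [-0.4, 0.3, -0.4]
gripper_width: 0.317
grasp_force: 59.1
```

Request:
move_arm(increments=[0,1,25,0,0,0,1,25,0,0,0,0,20,0,0,0,0,8,0,0,0,0,4,0,0,0,0,0,0,0,0,0,0,0,0,0,0,0,0,0])

```text
time: 7.33
tool_pos: [0.4772, -0.121, 0.0139]
tool_rot: [0.001, 1.0, 0.0, 0.001]
contact_force: [-0.2, 0.3, -0.6]
gripper_width: 0.316
grasp_force: 59.1
```

Request:
move_arm(increments=[0,0,0.5,0,0,0,0,0.5,0,0,0,0,0,0,0,0,0,0,0,0])

```text
time: 7.67
tool_pos: [0.4762, -0.1209, 0.0116]
tool_rot: [0.0, 1.0, -0.0, 0.0]
contact_force: [0.3, 0.5, -0.5]
gripper_width: 0.317
grasp_force: 59.1
```

Request:
move_arm(increments=[0,0,0.5,0,0,0,0,0.5,0,0,0,0,0,0,0,0,0,0,0,0])

```text
time: 8.0
tool_pos: [0.4759, -0.1207, 0.0102]
tool_rot: [-0.0, 1.0, -0.0, -0.0]
contact_force: [0.1, 0.4, 0.7]
gripper_width: 0.312
grasp_force: 59.1
```

Request:
move_arm(increments=[0,0,0.5,0,0,0,0,0,0,0,0,0,0,0,0])

```text
time: 8.25
tool_pos: [0.4761, -0.1208, 0.0099]
tool_rot: [0.0, 1.0, -0.0, 0.0]
contact_force: [-0.3, 0.1, 0.9]
gripper_width: 0.317
grasp_force: 59.2
```

Request:
move_arm(increments=[0,0,0.2,0,0.3,0,0,0,0,0.36,0,0,0,0,0.42,0,0,0,0,0.5,0,0,0,0,0.6,0,0,0,0,0.65,0,0,0,0,0.65])

```text
time: 8.83
tool_pos: [0.476, -0.1208, 0.0096]
tool_rot: [-0.0, 1.0, -0.0, -0.0]
contact_force: [-0.1, 0.2, 0.4]
gripper_width: 0.653
grasp_force: 0.0
```

Request:
move_arm(increments=[0,0,-5,0,0.65,0,0,-15,0,0.65,0,0,-35,0,0.65,0,0,-35,0,0.65,0,0,-35,0,0.65,0,0,0,0,0.65])

```text
time: 9.33
tool_pos: [0.4807, -0.1226, 0.1436]
tool_rot: [0.003, 1.0, -0.0, 0.007]
contact_force: [0.5, 0.3, 1.8]
gripper_width: 0.649
grasp_force: 0.0
```

Request:
move_arm(increments=[6.4,34.2,0,0,0.7,6.4,34.2,0,0,0.7,6.4,34.2,0,0,0.7,6.4,34.2,0,0,0.7,6.4,34.2,0,0,0.7,6.4,34.2,0,0,0.7,6.4,34.2,0,0,0.7,6.4,34.2,0,0,0.7])

```text
time: 10.0
tool_pos: [0.5272, -0.3962, 0.1346]
tool_rot: [0.0, 1.0, -0.0, 0.0]
contact_force: [-0.1, 0.4, 0.8]
gripper_width: 0.7
grasp_force: 0.0
```

Request:
move_arm(increments=[0,0,20,0,0.7,0,0,20,0,0.7,0,0,20,0,0.7,0,0,0,0,0.7,0,0,0,0,0.7,0,0,0,0,0.7,0,0,0,0,0.7])

```text
time: 10.58
tool_pos: [0.5282, -0.3951, 0.0768]
tool_rot: [0.001, 1.0, 0.0, 0.001]
contact_force: [0.2, -0.2, -0.3]
gripper_width: 0.698
grasp_force: 0.0
```

```bash
python3 - <<'E'
from refine import *
f=grab("top");t,w=masks(f["image"])
for c in blobs(w,330,190,400,245):
    s=cruc(f,c,0);print(c.mean(0),np.round(s,4))
print(manip.state()["tool_pos"])
cv2.imwrite("pics/p1.png",cv2.resize(f["image"][130:280,330:530],(800,600),interpolation=cv2.INTER_CUBIC))
E
```

```text
[368.5        216.96666667] [ 0.4746 -0.121   0.0135]
[ 0.52819622 -0.39509973  0.07686605]
```

View pics/p1.png

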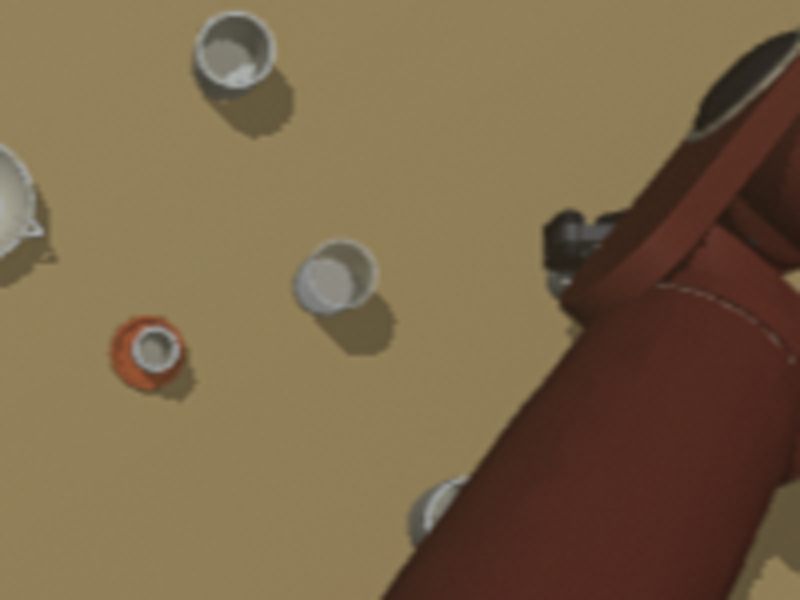

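Crucible_1 sits upright inside stand_1's rim at (150,352), and nothing else was disturbed. Now crucible_2.

Request:
move_arm(increments=[0,0,25,0,0.7,0,0,22,0,0.7,0,0,15,0,0.7,0,0,8,0,0.7,0,0,0,0,0.7,0,0,0,0,0.7,0,0,0,0,0.6,0,0,0,0,0.5])

```text
time: 11.3
tool_pos: [0.5281, -0.3953, 0.0064]
tool_rot: [0.001, 1.0, -0.0, 0.001]
contact_force: [-0.5, -0.0, -0.1]
gripper_width: 0.501
grasp_force: 0.0
```

Request:
move_arm(increments=[0,0,0,0,0.3,0,0,0,0,0.1,0,0,0,0,0,0,0,0,0,0,0,0,0,0,0])

```text
time: 11.72
tool_pos: [0.5283, -0.3953, 0.0067]
tool_rot: [0.001, 1.0, -0.0, 0.001]
contact_force: [-1.6, 1.0, 6.5]
gripper_width: 0.449
grasp_force: 60.1
```

Request:
move_arm(increments=[0,0,-10,0,0,0,0,-20,0,0,0,0,-30,0,0,0,0,-30,0,0,0,0,-30,0,0,0,0,0,0,0,0,0,0,0,0,0,0,0,0,0])

```text
time: 12.38
tool_pos: [0.5267, -0.394, 0.1242]
tool_rot: [-0.0, 1.0, -0.0, -0.0]
contact_force: [-0.9, 0.6, -1.2]
gripper_width: 0.445
grasp_force: 60.1
```

Request:
move_arm(increments=[8.3,-20,0,0,0,8.3,-38,0,0,0,8.3,-38,0,0,0,8.3,-38,0,0,0,8.3,-38,0,0,0,8.3,-38,0,0,0,8.3,-38,0,0,0,8.3,-38,0,0,0])

```text
time: 13.05
tool_pos: [0.5921, -0.1061, 0.122]
tool_rot: [-0.001, 1.0, -0.0, -0.002]
contact_force: [0.6, -0.5, 0.2]
gripper_width: 0.446
grasp_force: 60.2
```

Request:
move_arm(increments=[8.3,-38,0,0,0,8.3,-38,0,0,0,8.3,-38,0,0,0,8.3,-38,0,0,0,8.3,-38,0,0,0,8.3,-38,0,0,0,8.3,-30,0,0,0,0,-11.5,0,0,0])

```text
time: 13.72
tool_pos: [0.6508, 0.165, 0.1219]
tool_rot: [-0.0, 1.0, 0.002, -0.002]
contact_force: [0.5, -0.5, 0.4]
gripper_width: 0.448
grasp_force: 60.2
```

Request:
move_arm(increments=[0,0,10,0,0,0,0,20,0,0,0,0,20,0,0,0,0,15,0,0,0,0,0,0,0,0,0,0,0,0,0,0,0,0,0,0,0,0,0,0])

```text
time: 14.38
tool_pos: [0.6529, 0.1608, 0.0612]
tool_rot: [-0.0, 1.0, -0.0, 0.001]
contact_force: [0.1, -0.3, -0.2]
gripper_width: 0.448
grasp_force: 60.2
```

Request:
move_arm(increments=[0,0,18,0,0,0,0,15,0,0,0,0,10,0,0,0,0,4,0,0,0,0,0,0,0,0,0,0,0,0,0,0,0,0,0,0,0,0,0,0])

```text
time: 15.05
tool_pos: [0.6518, 0.1611, 0.0127]
tool_rot: [-0.0, 1.0, -0.0, 0.0]
contact_force: [-0.7, 0.6, 0.1]
gripper_width: 0.446
grasp_force: 60.5
```

Request:
move_arm(increments=[0,0,0.5,0,0,0,0,0.5,0,0,0,0,0.5,0,0,0,0,0,0,0,0,0,0,0,0])

```text
time: 15.47
tool_pos: [0.652, 0.1611, 0.0117]
tool_rot: [0.0, 1.0, -0.0, 0.0]
contact_force: [-2.0, -0.5, 4.6]
gripper_width: 0.451
grasp_force: 60.8
```

Contact is light. Releasing and lifting.

Request:
move_arm(increments=[0,0,0,0,0.44,0,0,0,0,0.5,0,0,0,0,0.55,0,0,0,0,0.65,0,0,0,0,0.75,0,0,0,0,0.75])

```text
time: 15.97
tool_pos: [0.6516, 0.1611, 0.0107]
tool_rot: [0.0, 1.0, -0.0, -0.0]
contact_force: [-0.2, 0.5, -0.6]
gripper_width: 0.755
grasp_force: 0.0
```

Request:
move_arm(increments=[0,0,-5,0,0.75,0,0,-15,0,0.75,0,0,-35,0,0.75,0,0,-35,0,0.75,0,0,-35,0,0.75,0,15,0,0,0.75,0,35,0,0,0.8,0,35,0,0,0.8])

```text
time: 16.63
tool_pos: [0.6528, 0.0761, 0.1394]
tool_rot: [0.0, 1.0, 0.001, 0.002]
contact_force: [0.4, 0.1, 0.6]
gripper_width: 0.799
grasp_force: 0.0
```

Request:
move_arm(increments=[2,35,0,0,0.8,2,35,0,0,0.8,2,35,0,0,0.8,2,35,0,0,0.8,2,35,0,0,0.8,2,35,0,0,0.8,2,35,0,0,0.8,0,0,0,0,0.8])

```text
time: 17.3
tool_pos: [0.666, -0.1754, 0.138]
tool_rot: [0.002, 1.0, -0.003, 0.001]
contact_force: [0.3, 0.2, -0.1]
gripper_width: 0.802
grasp_force: 0.0
```

Request:
move_arm(increments=[0,0,15,0,0.8,0,0,25,0,0.8,0,0,12,0,0.8,0,0,0,0,0.8,0,0,0,0,0.8,0,0,0,0,0.8,0,0,0,0,0.8])

```text
time: 17.88
tool_pos: [0.6667, -0.1687, 0.0858]
tool_rot: [0.0, 1.0, 0.0, 0.001]
contact_force: [-0.1, -1.3, 0.3]
gripper_width: 0.8
grasp_force: 0.0
```

```bash
python3 - <<'E'
from refine import *
f=grab("top");t,w=masks(f["image"])
for c in blobs(w,240,130,285,170): print(c.mean(0),np.round(cruc(f,c,1),4))
print(manip.state()["tool_pos"])
cv2.imwrite("pics/p2.png",cv2.resize(f["image"][100:280,220:460],(800,600),interpolation=cv2.INTER_CUBIC))
E
```

```text
[259.40909091 146.06818182] [0.6534 0.1617 0.0189]
[ 0.66674267 -0.16882699  0.0858702 ]
```

View pics/p2.png

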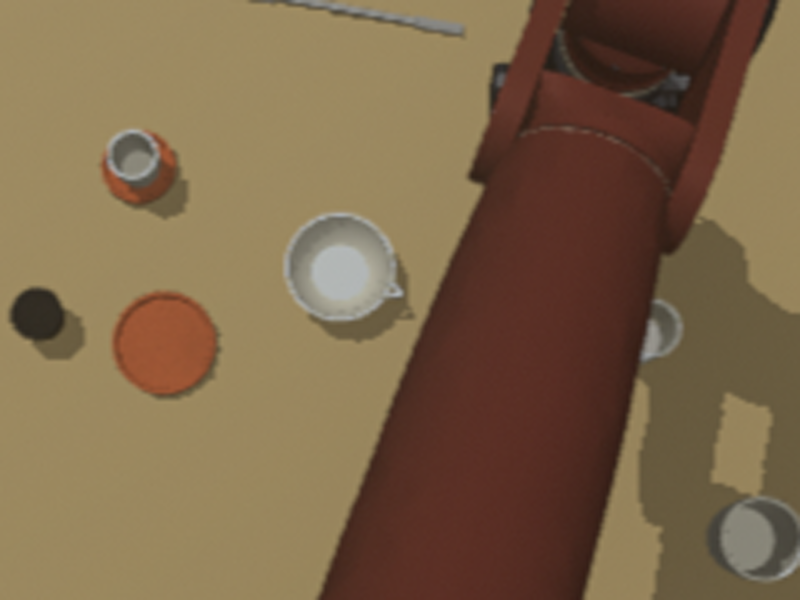

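Crucible_2 is upright inside stand_2 at (138,160). The gripper is above crucible_3, so I go on with it.

Request:
move_arm(increments=[0,1,20,0,0.8,0,0,25,0,0.8,0,0,20,0,0.8,0,0,13,0,0.8,0,0,0,0,0.8,0,0,0,0,0.8,0,0,0,0,0.7,0,0,0,0,0.65])

```text
time: 18.6
tool_pos: [0.6673, -0.1705, 0.0085]
tool_rot: [0.001, 1.0, -0.0, 0.002]
contact_force: [0.0, -0.2, -0.8]
gripper_width: 0.649
grasp_force: 0.0
```

Request:
move_arm(increments=[0,0,0,0,0.4,0,0,0,0,0.1,0,0,0,0,0,0,0,0,0,0,0,0,0,0,0])

```text
time: 19.02
tool_pos: [0.6675, -0.1704, 0.0087]
tool_rot: [0.001, 1.0, -0.0, 0.002]
contact_force: [-0.6, 1.4, 6.9]
gripper_width: 0.58
grasp_force: 61.8
```

Request:
move_arm(increments=[0,0,-10,0,0,0,0,-20,0,0,0,0,-30,0,0,0,0,-30,0,0,0,0,-30,0,0,0,0,0,0,0,0,0,0,0,0,0,0,0,0,0])

```text
time: 19.68
tool_pos: [0.6652, -0.1698, 0.1258]
tool_rot: [-0.0, 1.0, -0.0, -0.0]
contact_force: [-0.2, 0.6, -1.5]
gripper_width: 0.578
grasp_force: 62.1
```

Request:
move_arm(increments=[-9.8,-20,0,0,0,-9.8,-38,0,0,0,-9.8,-38,0,0,0,-9.8,-38,0,0,0,-9.8,-38,0,0,0,-9.8,-38,0,0,0,-9.8,-38,0,0,0,-9.8,-38,0,0,0])

```text
time: 20.35
tool_pos: [0.5849, 0.1176, 0.1235]
tool_rot: [0.0, 1.0, -0.0, -0.002]
contact_force: [-0.9, 0.9, -0.7]
gripper_width: 0.581
grasp_force: 62.1
```

Request:
move_arm(increments=[-9.8,-38,0,0,0,-9.8,-38,0,0,0,-9.8,-38,0,0,0,-9.8,-38,0,0,0,-9.8,-38,0,0,0,-9.8,-38,0,0,0,-9.8,-30,0,0,0,0,-11,0,0,0])

```text
time: 21.02
tool_pos: [0.5152, 0.3882, 0.1233]
tool_rot: [0.001, 1.0, 0.002, -0.002]
contact_force: [-0.5, -0.4, -1.4]
gripper_width: 0.578
grasp_force: 62.1
```

Request:
move_arm(increments=[0,0,10,0,0,0,0,20,0,0,0,0,20,0,0,0,0,15,0,0,0,0,0,0,0,0,0,0,0,0,0,0,0,0,0,0,0,0,0,0])

```text
time: 21.68
tool_pos: [0.52, 0.3852, 0.0627]
tool_rot: [-0.001, 1.0, -0.0, 0.001]
contact_force: [0.5, -0.5, 0.3]
gripper_width: 0.582
grasp_force: 62.2
```

Request:
move_arm(increments=[0,0,18,0,0,0,0,15,0,0,0,0,9,0,0,0,0,4,0,0,0,0,0,0,0,0,0,0,0,0,0,0,0,0,0,0,0,0,0,0])

```text
time: 22.35
tool_pos: [0.519, 0.3853, 0.0154]
tool_rot: [-0.0, 1.0, -0.0, 0.0]
contact_force: [0.6, -0.4, 0.5]
gripper_width: 0.575
grasp_force: 62.2
```

Request:
move_arm(increments=[0,0,0.5,0,0,0,0,0.5,0,0,0,0,0,0,0,0,0,0,0,0])

```text
time: 22.68
tool_pos: [0.5187, 0.3851, 0.0141]
tool_rot: [0.0, 1.0, -0.0, -0.0]
contact_force: [0.1, 0.3, -0.6]
gripper_width: 0.582
grasp_force: 62.2
```

Request:
move_arm(increments=[0,0,0.5,0,0,0,0,0.3,0,0,0,0,0,0,0,0,0,0,0,0])

```text
time: 23.02
tool_pos: [0.5189, 0.3852, 0.0138]
tool_rot: [-0.0, 1.0, -0.0, 0.0]
contact_force: [-1.2, -1.2, 3.7]
gripper_width: 0.579
grasp_force: 62.2
```

Request:
move_arm(increments=[0,0,0,0,0.57,0,0,0,0,0.62,0,0,0,0,0.68,0,0,0,0,0.78,0,0,0,0,0.88,0,0,0,0,0.88])

```text
time: 23.52
tool_pos: [0.5187, 0.3851, 0.013]
tool_rot: [0.0, 1.0, -0.0, -0.0]
contact_force: [-0.8, 0.2, 0.0]
gripper_width: 0.882
grasp_force: 0.0
```

Request:
move_arm(increments=[0,0,-5,0,0.88,0,0,-15,0,0.88,0,0,-35,0,0.88,0,0,-35,0,0.88,0,0,-35,0,0.88,-3,15,0,0,0.95,-8,36,0,0,0.95,-8,36,0,0,0.95])

```text
time: 24.18
tool_pos: [0.5006, 0.2984, 0.1415]
tool_rot: [-0.001, 1.0, 0.001, 0.002]
contact_force: [0.4, -0.1, -0.1]
gripper_width: 0.949
grasp_force: 0.0
```

Request:
move_arm(increments=[-8,36,0,0,0.95,-8,36,0,0,0.95,-8,36,0,0,0.95,-8,36,0,0,0.95,-8,36,0,0,0.95,-8,36,0,0,0.95,-8,36,0,0,0.95,-8,36,0,0,0.95])

```text
time: 24.85
tool_pos: [0.4355, 0.0087, 0.14]
tool_rot: [0.0, 1.0, 0.0, 0.001]
contact_force: [0.7, 0.1, -0.1]
gripper_width: 0.947
grasp_force: 0.0
```

Request:
move_arm(increments=[-8,36,0,0,0.95,-8,36,0,0,0.95,-8,36,0,0,0.95,-8,36,0,0,0.95,-8,36,0,0,0.95,-8,36,0,0,0.95,0,0,0,0,0.95,0,0,0,0,0.95])

```text
time: 25.52
tool_pos: [0.3875, -0.2075, 0.1397]
tool_rot: [0.0, 1.0, -0.002, 0.001]
contact_force: [0.5, 0.7, 0.3]
gripper_width: 0.95
grasp_force: 0.0
```

```bash
python3 - <<'E'
from refine import *
f=grab("top");t,w=masks(f["image"])
for c in blobs(w,140,165,210,230): print(c.mean(0),np.round(cruc(f,c,2),4))
print(manip.state()["tool_pos"])
E
```

```text
[167.68421053 195.31578947] [0.52   0.3871 0.024 ]
[ 0.38776562 -0.20624774  0.1393489 ]
```

Request:
move_arm(increments=[-6.8,35.8,0,0,0.97,-6.8,35.8,0,0,0.97,-6.9,35.8,0,0,0.97,0,0,20,0,0.97,0,0,30,0,0.97,0,0,10,0,0.97,0,0,0,0,0.97,0,0,0,0,0.97])

```text
time: 26.23
tool_pos: [0.3675, -0.3118, 0.0782]
tool_rot: [-0.001, 1.0, 0.001, -0.0]
contact_force: [0.8, 0.4, 0.0]
gripper_width: 0.97
grasp_force: 0.0
```

Request:
move_arm(increments=[0,0,0,0,0.97,0,0,0,0,0.97])

```text
time: 26.4
tool_pos: [0.3684, -0.3137, 0.0803]
tool_rot: [0.001, 1.0, 0.001, 0.001]
contact_force: [-0.1, -0.3, -0.1]
gripper_width: 0.969
grasp_force: 0.0
```

```bash
python3 - <<'E'
from refine import *
f=grab("scene")
cv2.imwrite("pics/g4.png",cv2.resize(f["image"][120:260,120:300],(720,560),interpolation=cv2.INTER_CUBIC))
E
```

```text
(no output)
```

View pics/g4.png

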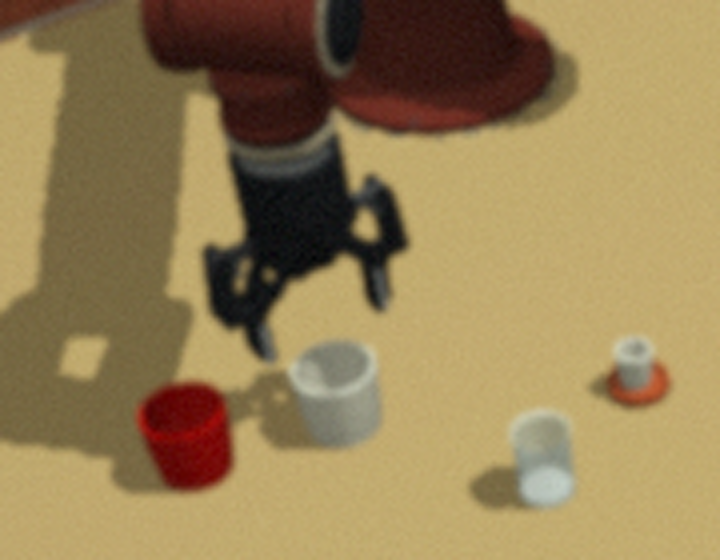

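The open fingers at (260,350) and (380,300) straddle the white crucible_4 at (335,390), clear of the red cup.

Request:
move_arm(increments=[0,0,15,0,0.97,0,0,15,0,0.97,0,0,5,0,0.97,0,0,0,0,0.97,0,0,0,0,0.97])

```text
time: 26.87
tool_pos: [0.3674, -0.3134, 0.0439]
tool_rot: [0.0, 1.0, -0.0, 0.0]
contact_force: [-0.2, -0.4, -0.4]
gripper_width: 0.972
grasp_force: 0.0
```

Request:
move_arm(increments=[0,0,15,0,0.97,0,0,15,0,0.97,0,0,6,0,0.97,0,0,0,0,0.97,0,0,0,0,0.97,0,0,0,0,0.85,0,0,0,0,0.78,0,0,0,0,0.75])

```text
time: 27.53
tool_pos: [0.3676, -0.3137, 0.0082]
tool_rot: [0.001, 1.0, -0.0, 0.001]
contact_force: [0.1, 0.5, 0.9]
gripper_width: 0.749
grasp_force: 0.1
```

Request:
move_arm(increments=[0,0,0,0,0.5,0,0,0,0,0.1,0,0,0,0,0,0,0,0,0,0,0,0,0,0,0])

```text
time: 27.95
tool_pos: [0.3679, -0.314, 0.0085]
tool_rot: [0.001, 1.0, -0.0, 0.001]
contact_force: [-0.2, 0.9, 6.0]
gripper_width: 0.689
grasp_force: 64.7
```

Request:
move_arm(increments=[0,0,-10,0,0,0,0,-20,0,0,0,0,-30,0,0,0,0,-30,0,0,0,0,-30,0,0,0,0,0,0,0,0,0,0,0,0,0,0,0,0,0])

```text
time: 28.62
tool_pos: [0.3666, -0.3126, 0.1264]
tool_rot: [-0.001, 1.0, -0.0, -0.001]
contact_force: [-0.5, 0.2, -2.2]
gripper_width: 0.692
grasp_force: 64.8
```

Request:
move_arm(increments=[12,-20,0,0,0,12,-38,0,0,0,12,-38,0,0,0,12,-38,0,0,0,12,-38,0,0,0,12,-38,0,0,0,12,-38,0,0,0,12,-38,0,0,0])

```text
time: 29.28
tool_pos: [0.4617, -0.025, 0.1248]
tool_rot: [-0.0, 1.0, -0.0, -0.002]
contact_force: [0.6, -0.4, -1.3]
gripper_width: 0.685
grasp_force: 64.9
```

Request:
move_arm(increments=[12,-38,0,0,0,12,-38,0,0,0,12,-38,0,0,0,12,-38,0,0,0,0,-11,0,0,0,0,0,0,0,0,0,0,0,0,0,0,0,0,0,0])

```text
time: 29.95
tool_pos: [0.5101, 0.1347, 0.1257]
tool_rot: [0.0, 1.0, -0.0, -0.001]
contact_force: [-0.3, -0.2, -1.7]
gripper_width: 0.687
grasp_force: 65.2
```

Request:
move_arm(increments=[0,0,10,0,0,0,0,20,0,0,0,0,20,0,0,0,0,15,0,0,0,0,0,0,0,0,0,0,0,0,0,0,0,0,0,0,0,0,0,0])

```text
time: 30.62
tool_pos: [0.5123, 0.1354, 0.0637]
tool_rot: [-0.0, 1.0, -0.0, 0.001]
contact_force: [0.2, -0.8, -1.4]
gripper_width: 0.685
grasp_force: 65.2
```

Request:
move_arm(increments=[0,0,18,0,0,0,0,15,0,0,0,0,10,0,0,0,0,4,0,0,0,0,0,0,0,0,0,0,0,0,0,0,0,0,0,0,0,0,0,0])

```text
time: 31.28
tool_pos: [0.5121, 0.1359, 0.0164]
tool_rot: [-0.0, 1.0, -0.0, 0.001]
contact_force: [0.5, -1.1, -1.3]
gripper_width: 0.687
grasp_force: 65.2
```

Request:
move_arm(increments=[0,0,0.5,0,0,0,0,0.5,0,0,0,0,0,0,0,0,0,0,0,0])

```text
time: 31.62
tool_pos: [0.5113, 0.1357, 0.0144]
tool_rot: [-0.0, 1.0, -0.0, 0.0]
contact_force: [0.3, 0.0, -1.5]
gripper_width: 0.688
grasp_force: 65.2
```

Request:
move_arm(increments=[0,0,0.5,0,0,0,0,0.5,0,0,0,0,0,0,0,0,0,0,0,0])

```text
time: 31.95
tool_pos: [0.5113, 0.1358, 0.0135]
tool_rot: [0.0, 1.0, -0.0, -0.0]
contact_force: [-1.3, -0.3, 1.3]
gripper_width: 0.686
grasp_force: 65.2
```

Request:
move_arm(increments=[0,0,0.3,0,0.68,0,0,0,0,0.72,0,0,0,0,0.77,0,0,0,0,0.84,0,0,0,0,0.9,0,0,0,0,0.9])

```text
time: 32.45
tool_pos: [0.5112, 0.1357, 0.0129]
tool_rot: [-0.0, 1.0, -0.0, -0.0]
contact_force: [0.9, 0.3, 0.4]
gripper_width: 0.9
grasp_force: 0.0
```

Request:
move_arm(increments=[0,0,-5,0,0.9,0,0,-15,0,0.9,0,0,-30,0,0.9,0,0,-35,0,0.9,0,0,-35,0,0.9,0,0,-35,0,0.9,0,0,-30,0,0.9,-5,20,0,0,0.9])

```text
time: 33.12
tool_pos: [0.5106, 0.1177, 0.2072]
tool_rot: [-0.001, 1.0, 0.001, 0.007]
contact_force: [0.1, -1.0, 1.8]
gripper_width: 0.901
grasp_force: 0.0
```

Request:
move_arm(increments=[-5,36,0,0,0.9,-5,36,0,0,0.9,-5,36,0,0,0.9,-5,36,0,0,0.9,-5,36,0,0,0.9,-5,36,0,0,0.9,-5,36,0,0,0.9,-5,36,0,0,0.9])

```text
time: 33.78
tool_pos: [0.4656, -0.1739, 0.1986]
tool_rot: [0.0, 1.0, -0.0, 0.0]
contact_force: [-0.1, -0.1, -0.0]
gripper_width: 0.901
grasp_force: 0.0
```

Request:
move_arm(increments=[-5,36,0,0,0.9,-5,36,0,0,0.9,-5,36,0,0,0.9,-5,30,0,0,0.9,0,0,0,0,0.9,0,0,0,0,0.9,0,0,0,0,0.9,0,0,0,0,0.9])

```text
time: 34.45
tool_pos: [0.4464, -0.3092, 0.1981]
tool_rot: [-0.0, 1.0, 0.0, 0.0]
contact_force: [-0.8, -0.1, -0.1]
gripper_width: 0.895
grasp_force: 0.0
```

```bash
python3 - <<'E'
from refine import *
f=grab("top");t,w=masks(f["image"])
for c in blobs(w,110,115,530,300): print(c.mean(0),[np.round(cruc(f,c,i),4).tolist() for i in(0,3)])
print(manip.state()["tool_pos"])
g=grab("scene")["image"]
A=cv2.resize(f["image"][110:290,120:440],(800,450),interpolation=cv2.INTER_CUBIC);cv2.imwrite("pics/end.png",A)
cv2.imwrite("pics/ends.png",cv2.resize(g[130:290,240:440],(750,600),interpolation=cv2.INTER_CUBIC))
E
```

```text
[368.5        216.96666667] [[0.4746, -0.121, 0.0135], [0.4724, -0.1185, 0.0129]]
[413.5        199.22222222] [[0.5255, -0.2398, 0.0211], [0.5215, -0.2342, 0.0209]]
[266.73913043 199.71014493] [[0.5156, 0.1389, 0.0305], [0.512, 0.1357, 0.0299]]
[167.70175439 195.31578947] [[0.5224, 0.393, 0.0243], [0.5188, 0.3842, 0.0238]]
[322.33333333 179.94791667] [[0.5682, -0.0003, 0.0427], [0.5636, -0.0003, 0.0417]]
[259.25581395 145.88372093] [[0.6555, 0.1627, 0.0192], [0.649, 0.1593, 0.0186]]
[ 0.44643357 -0.30909185  0.19802705]
```

View pics/end.png

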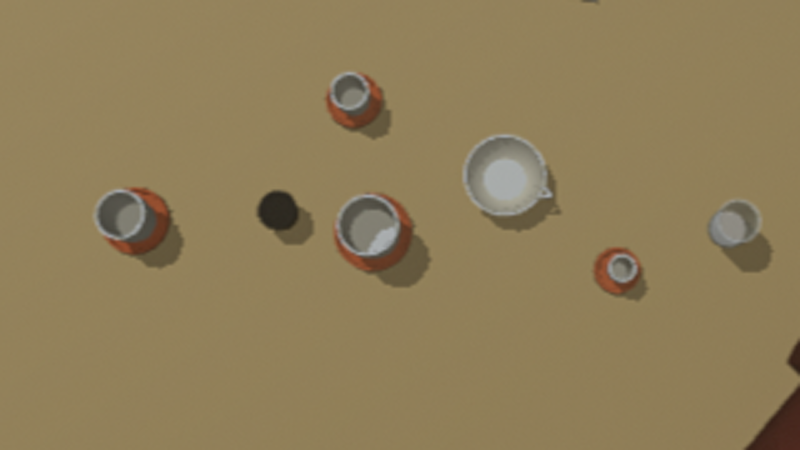

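View pics/ends.png

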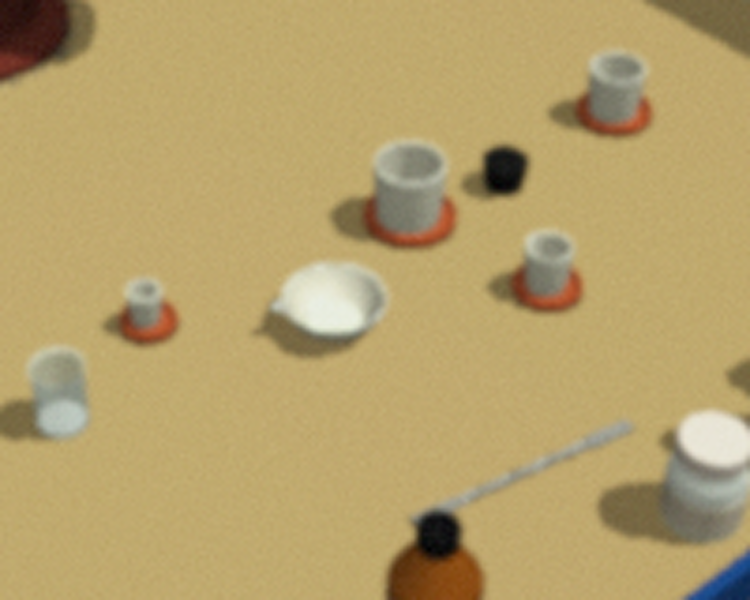

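All four crucibles stand upright inside their own stands: (622,268), (350,92), (123,213) and (370,227) in the top crop. The dish and beaker have not moved. Handing in.

```bash
python3 -c "
from plant import manip;print(manip.job_done())"
```

```text
the job is handed in; nothing more can be done
None
```

Each of the four crucibles now stands upright inside the rim of its own-rank stand, the dish and beaker were left where they were, and the job was handed in at about 34.5 s of the 106 s allowed.

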